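# Hold a ground plate flush on a tilted angle table

## Robot

A 6-joint arm with a two-finger parallel gripper is mounted at the origin on a cart in front of the work surface, level with it; the furniture and walls round the work are solid. World frame = base frame: x ahead of the robot, y to its left, z up, the work surface at z = 0. Lengths are in m, angles in rad, forces in N, time in s.
With the tool pointing down it reaches from about 0.35 to 0.85 m from the base axis. Payload 8.1 kg.
Tool frame: the origin (TCP) lies between the finger pads; the fingertips stand 11 mm ahead of it and the grasp point (between the pads) lies 8 mm behind it; y points along the fingers, x is the direction in which the jaws open and shut, and the axes are right-handed (so a half turn about y gives the same grasp; the last joint's range is limited). The gripper opens to 93 mm and grips with 3 to 60 N. Pads are 15 mm wide; open, the fingers measure 128 mm over their backs; the gripper's body (75 mm by 188 mm) begins 65 mm behind the grasp point.
Start: joints at [-1.326, 0.13, 1.488, -0, 1.523, -0.085], TCP at [0.194, -0.568, 0.23] pointing down, gripper open.
Joint ranges: [-2.96, 2.96], [-0.89, 2.26], [0.02, 2.5], [-1.34, 4.48], [0, 2.73], [-2.66, 2.66]. Speed limits (rad/s): [2.39, 2.39, 2.79, 3.14, 3.14, 3.14].

## Interface

Orientations are given as a rotation vector (axis times angle).
In Python, from plant import readout, optics, robot gives the robot as it stands.
- The arm moves only by the shell command python3 -m creep 'ROWS' [FORCE]. ROWS is JSON, a list that holds one entry, the list of rows, each a list of 7 numbers: the closure, from 0 (fully open) to 1 (shut), then the shift along the tool's x, y, z in cm, then the turn, a rotation vector about the tool's x, y, z in degrees. In form: [[[grip, x, y, z, wx, wy, wz], ...]]. A call has exactly 8 rows; each row shifts and turns the pose as measured when the row begins, along the tool's axes as they then stand; what a row does not reach is not made up. A row lasts 1/10 s, in which the tool goes at most 50 mm and 8.59 degrees, less where a joint would pass 70% of its speed; a pose out of reach is approached as far as the arm can. A call is refused whole if a number of a shift passes 5 or a number of a turn 8.59, either way. A call with a gripper value outside its range is refused whole. The fingers move at their own pace and stop on an object; FORCE is the grip in N (left out, the last holds). Time passes only in rows, so rows that do not move let the fingers close, or fill a call up. It gives the time, the measured TCP pose, the force and the opening at its end, in the units of the state.
- readout.read_state(): the state, without advancing time (a new reading comes with each control period).
- optics.read_camera(name): name is "scene" or "top" or "wrist"; returns a dict with "frame" (384x512x3 uint8, red, green, blue), "depth" (384x512 float32, m along the optical axis (not along the pixel's ray), 0 where there is no reading), "intrinsics" (3x3 intrinsics, pixels), "R" (3x3) and "t" (3): a world point X has camera coordinates R X + t. Camera axes: x right, y down, z forward; pixel columns grow to the right and rows downward; lengths in m; the calibration is good to about 2 mm. A picture is of the moment at which its call begins.
- robot.close_job(): hands the job in, once; it reports no verdict.
The state is a dict: "t": time; "q": joint angles; "dq": joint speeds; "joint_torque": joint torques, N m; "tool_pos": TCP position; "orientation": TCP orientation; "force": force on the tool from outside, world axes, zero at the start; "wrist_torque": the same for the moment, N m; "opening": finger opening in m.
Only numpy, scipy, OpenCV 4.12 (cv2) and the standard library are available. Lean on these libraries where they do the work, as an engineer would, in place of code of your own. Each camera call takes 0.05 s, during which the arm holds its last target. There are 200 camera calls.

## Task

Pick up the flat steel plate by its upright rib, tilt it to the slope of the angle table and lay it flush on the sloping face, its lower edge square against the ledge at the bottom and roughly in the middle of the table's width. Keep it pressed down there with a steady push of about 15 N, as if for a bond to set, and finish while still gripping and pressing it: do not let go. Let only the plate touch the table, do not shift the table's tilt, and leave the spanner, bearing and hose fitting lying where they are.

Things in the scene. Friction and masses are not known exactly. Their poses are not given: they have to be found in the camera images.
- plate_grip (a point): Grip point inside the plate's upright aluminium rib, above the plate's centre, 34 mm over its underside. Rib: 44 mm long (plate x), 16 mm thick (plate y, grip across this), 46 mm tall on the plate's upper side; its top is 54 mm over the underside. x: along the 90 mm length and the rib, y: across the rib, z: up out of the plate.
- plate_face (a point): Centre of the plate's flat underside (34 mm below plate_grip along plate z), axes as plate_grip.
- plate: The loose flat plate: ground steel, 90 x 70 x 8 mm with the rib in its middle, 0.16 to 0.29 kg, lying flat on the bench. Origin at the centre of its underside, axes as plate_grip. It is symmetric: either end may be the lower one.
- table_seat (a point): Point on the sloping face where the centre of the plate's underside lies when seated: on the surface, middle of the width, 45 mm up-slope of the ledge's inner side. x: straight up the slope, y: level, along the ledge, z: outward normal of the face. The slope differs each time, 10 to 26 degrees; the low edge with the ledge faces the robot roughly. The face ends 75 mm up-slope of this point.
- table_top: The rigid tilting steel top of the angle table, 130 (x) x 120 x 10 mm; its hinge is clamped and stays put under a 40 N push. Along the low edge runs the ledge, a bar 100 mm long, 10 mm wide, 7 mm high over the face. Origin on the hinge axis, at the low edge on the underside; x up the slope, y along the hinge, z out of the face.
- angle_table: Grey base of the angle table, fixed: 150 x 150 x 14 mm slab, origin at the centre of its underside, hinge 65 mm toward its -x side at 30 mm height. On both sides stand a steel quadrant bar and a black clamp knob, up to 84 mm from the middle; nothing of the table is higher than 120 mm.
- spanner_13: Bystander: small combination spanner 26 x 170 x 7 mm, lying loose about 95 mm from the plate on the robot's side; origin at the centre of its underside.
- bearing_big: Bystander: ball bearing, 62 mm diameter, 16 mm high, lying flat beside the angle table; origin at the centre of its underside.
- hose_fitting: Bystander: hose fitting, a hexagon with a threaded stub, 29 x 33 x 30 mm, standing beside the angle table; origin at the centre of its underside.
Not all that is in view belongs to the job. What is shaped like the plate but blue, brown or turquoise is not meant.

How it is judged:
By the outcome, as a careful person would: the job done as asked, in the order asked, and still so for the second after the job is handed in, while the arm keeps its last pose, push and grip.
It also fails if it takes over 42 s, if anything falls off the work surface, if the arm or the gripper's body presses on something with over 40 N, if the wrist force passes 120 N, or if a joint passes its speed limit or range.

## Working session

There is one attempt and no reset: what is moved stays moved. The work goes in short steps, Python scripts to look and compute and a shell command to move; the robot and the scene stay as the last step left them, time stands still between calls to the robot, and variables do not carry over. Pictures are saved under pics/ and viewed, about 8 in all and at most 12, crops included, and the job is handed in when it is done.

```bash
ls; mkdir -p pics; cat > look.py <<'E'
import cv2,numpy as np,sys
from plant import readout,optics
def snap(n,tag):
    c=optics.read_camera(n); np.savez('pics/%s.npz'%tag,**c); cv2.imwrite('pics/%s.png'%tag,c['frame'][:,:,::-1]); return c
def pts(c):
    K=c['intrinsics'];d=c['depth'];v,u=np.mgrid[:d.shape[0],:d.shape[1]]
    P=np.stack([(u-K[0,2])/K[0,0]*d,(v-K[1,2])/K[1,1]*d,d],-1)
    return (P-c['t'])@c['R']
E
python3 - <<'E'
from look import *
for n in('scene','top'):
    c=snap(n,n+'0');print(n,(-c['R'].T@c['t']).round(3),c['intrinsics'][0,0])
a=np.hstack([cv2.imread('pics/scene0.png'),cv2.imread('pics/top0.png')])
print(readout.read_state())
E
```

```text
pics
scene [-0.037  0.772  0.55 ] 397.28175318757
top [ 0.215 -0.05   1.425] 467.5789140728542
{'t': 0.1, 'q': array([-1.32636850e+00,  1.31092902e-01,  1.48919449e+00,  1.33892803e-05,
        1.52300579e+00, -8.53943996e-02]), 'dq': array([ 0.00151421, -0.00127081, -0.00218428,  0.00028849,  0.00056151,
        0.00187744]), 'joint_torque': array([ 9.64734245e-04, -5.61344647e+01, -4.93093407e+01,  7.69859855e-02,
        2.91355076e-02, -6.44617467e-05]), 'tool_pos': array([ 0.19423014, -0.56715393,  0.22867476]), 'orientation': array([-1.34622811,  0.9637982 , -0.96166968]), 'force': array([ 0.00425619, -0.04119516, -0.40711355]), 'wrist_torque': array([ 0.03747278, -0.02635815, -0.02216179]), 'opening': 0.09286912663983753}
```

View pics/top0.png

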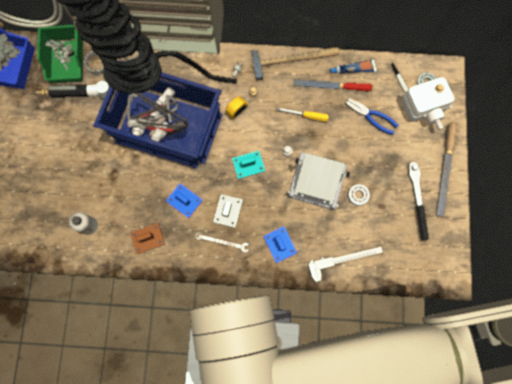

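View pics/scene0.png

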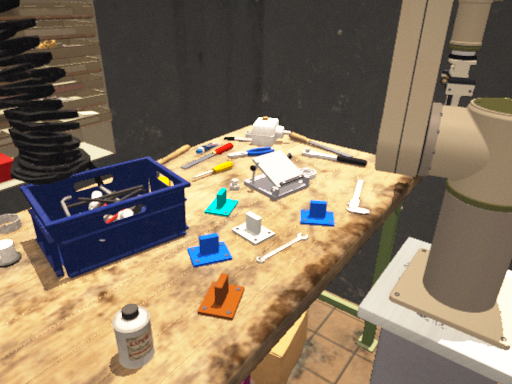

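The top view shows the white plate at (228,210), with its spanner at (222,243). The angle table is at (318,180), the bearing at (358,195) and the fitting at (288,151). Next I measure from the depth image.

```bash
python3 - <<'E'
from look import *
c=dict(np.load('pics/top0.npz'));P=pts(c);f=c['frame'].astype(int)
np.set_printoptions(precision=4,suppress=True)
im=cv2.imread('pics/top0.png')
# bench height
print('bench z',np.median(P[225:245,150:190,2]))
# plate
b=np.zeros(f.shape[:2],bool);b[190:232,208:248]=1
h=P[...,2]
m=b&(h>0.004)&(h<0.02); rib=b&(h>0.03)
for n,k in(('plate',b&(h>0.004)),('rib',rib)):
    q=P[k];r=cv2.minAreaRect((q[:,:2]*1000).astype(np.float32));print(n,k.sum(),r,np.median(q[:,2]))
sat=f.max(2)-f.min(2)
w=(b&(f.min(2)>140)&(sat<40)).astype(np.uint8)
print('mask',cv2.minAreaRect(np.argwhere(w)[:,::-1].astype(np.float32)))
# table
b=np.zeros_like(b);b[150:212,285:352]=1
k=b&(h>0.035);q=P[k]
for i in range(6):
    cc=q.mean(0);u,s,v=np.linalg.svd(q-cc,full_matrices=False);n=v[2]*np.sign(v[2,2]);e=(q-cc)@n;q=q[abs(e)<max(.002,1.5*e.std())]
print('face',len(q),cc,n,'tilt',np.degrees(np.arccos(n[2])),'rms',e.std())
x=np.array([0,0,1])-n*n[2];x/=np.linalg.norm(x);y=np.cross(n,x)
print('x',x,'y',y)
Q=P[b&(h>.03)]-cc;l=np.c_[Q@x,Q@y,Q@n]*1000
on=l[abs(l[:,2])<2.5];print('face range',np.percentile(on,[1,99],axis=0))
print('rect',cv2.minAreaRect(on[:,:2].astype(np.float32)))
for a in range(-80,80,5):
    s=l[(l[:,0]>=a)&(l[:,0]<a+5)&(abs(l[:,1])<45)]
    if len(s):print(a,len(s),np.median(s[:,2]),end=' | ')
E
python3 - <<'E'
import cv2,numpy as np
a=cv2.imread('pics/top0.png')[130:260,190:390]
b=cv2.imread('pics/scene0.png')[140:250,220:330]
cv2.imwrite('pics/crop0.png',cv2.resize(a,None,fx=4,fy=4,interpolation=cv2.INTER_CUBIC))
E
```

```text
bench z 0.002411295136051631
plate 791 ((371.45257568359375, 55.519493103027344), (352.4376220703125, 134.65963745117188), 13.049735069274902) 0.008866512708482592
rib 96 ((351.059814453125, 25.55535888671875), (309.47705078125, 32.205177307128906), 23.055908203125) 0.05389433141716485
mask ((227.62307739257812, 210.5323944091797), (23.46428108215332, 29.521221160888672), 14.743562698364258)
face 713 [ 0.5691 -0.1885  0.088 ] [0.8278 0.5368 0.163 ] tilt 80.62057776054797 rms 0.012690776820807681
x [-0.1367 -0.0887  0.9866] y [ 0.544  -0.8391  0.    ]
face range [[ -50.6024 -308.9896   -2.4008]
 [1354.9121   84.2593    2.4204]]
rect ((663.8358154296875, -109.45562744140625), (180.1316375732422, 1427.2890625), 81.0880355834961)
-80 6 124.4927791637322 | -75 2 126.26930889146868 | -70 1 123.79252060504383 | -50 2 -16.068879187026006 | -45 18 -32.046143489116716 | -40 117 -30.813226255662485 | -35 227 -33.345115440581196 | -30 211 -18.593279536843564 | -25 241 4.436494800489957 | -20 206 11.153502470003488 | -15 170 28.201006058925223 | -10 149 37.731473956654625 | -5 69 53.40956725669866 | 0 10 52.31303408024715 |
```

View pics/crop0.png

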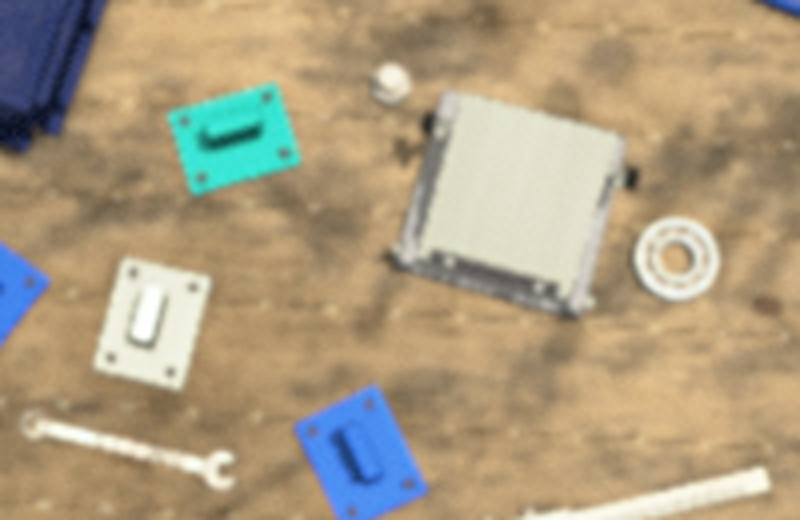

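The crop shows the plate at crop (152,322), with its long axis roughly along the table's slope. The face spans crop (440-620, 95-300), with the ledge at the bottom. I refit using only valid depth and with the outliers removed.

```bash
cat > fit.py <<'E'
from look import *
np.set_printoptions(precision=4,suppress=True)
def run(tag,bp,bt):
    c=dict(np.load('pics/%s.npz'%tag));P=pts(c);d=c['depth'];h=P[...,2];ok=(d>0)&(h<.2)
    if bp:
        b=np.zeros(d.shape,bool);b[bp[0]:bp[1],bp[2]:bp[3]]=1
        for n,k in(('plate',b&ok&(h>.006)),('rib',b&ok&(h>.035))):
            q=P[k]
            if len(q)>5:print(n,len(q),cv2.minAreaRect((q[:,:2]*1000).astype(np.float32)),np.median(q[:,2]),q.mean(0))
    if bt:
        b=np.zeros(d.shape,bool);b[bt[0]:bt[1],bt[2]:bt[3]]=1
        A=P[b&ok&(h>.03)];q=A;best=0;rng=np.random.default_rng(0)
        for i in range(400):
            s=A[rng.choice(len(A),3,False)];n=np.cross(s[1]-s[0],s[2]-s[0]);L=np.linalg.norm(n)
            if L<1e-5:continue
            n/=L;k=abs((A-s[0])@n)<.002
            if k.sum()>best and abs(n[2])>.8:best=k.sum();q=A[k]
        cc=q.mean(0);n=np.linalg.svd(q-cc)[2][2] if len(q)<3000 else np.linalg.eigh(np.cov(q.T))[1][:,0]
        n=n*np.sign(n[2]);x=np.array([0,0,1])-n*n[2];x/=np.linalg.norm(x);y=np.cross(n,x)
        print('face',len(q),len(A),cc,n,'tilt',np.degrees(np.arccos(n[2])),'x',x,'az',np.degrees(np.arctan2(x[1],x[0])),'rms',((q-cc)@n).std())
        Q=A-cc;l=np.c_[Q@x,Q@y,Q@n]*1000
        on=l[abs(l[:,2])<2.5];r=cv2.minAreaRect(on[:,:2].astype(np.float32));print('rect',r,'ctr',cc+r[0][0]/1000*x+r[0][1]/1000*y)
        for a in range(-80,80,4):
            s=l[(l[:,0]>=a)&(l[:,0]<a+4)&(abs(l[:,1])<40)]
            if len(s):print(a,len(s),round(float(np.median(s[:,2])),1),end=' | ')
        print()
E
python3 - <<'E'
from fit import *
run('top0',(190,232,208,248),(150,212,285,352))
c=dict(np.load('pics/scene0.npz'))
run('scene0',(205,245,228,280),(140,200,240,315))
from scipy.spatial.transform import Rotation as R
print(R.from_rotvec(readout.read_state()['orientation']).as_matrix())
E
```

```text
plate 614 ((473.6145935058594, 79.02283477783203), (123.14973449707031, 118.51022338867188), 6.3806257247924805) 0.009796561798730917 [0.4727 0.0777 0.016 ]
rib 88 ((473.32415771484375, 78.05406951904297), (15.97667121887207, 43.246055603027344), 80.572509765625) 0.05365895255685339 [0.4728 0.0775 0.0529]
face 913 1895 [ 0.5787 -0.1924  0.069 ] [-0.4095  0.103   0.9065] tilt 24.979493294942113 x [ 0.8791 -0.2211  0.4223] az -14.119403493189273 rms 0.001112828454058136
rect ((-5.346641540527344, -0.8758163452148438), (137.01930236816406, 165.53955078125), 2.5445873737335205) ctr [ 0.5738 -0.192   0.0668]
-72 6 1.4 | -68 32 6.4 | -64 36 6.3 | -60 40 1.6 | -56 35 0.7 | -52 38 0.7 | -48 36 -0.8 | -44 33 -0.8 | -40 35 -0.4 | -36 33 -0.9 | -32 38 -0.3 | -28 32 -0.5 | -24 36 -0.6 | -20 33 0.6 | -16 39 -0.1 | -12 32 0.2 | -8 40 -0.2 | -4 31 0.2 | 0 39 0.5 | 4 31 -0.9 | 8 38 0.7 | 12 34 -0.2 | 16 36 0.1 | 20 35 -0.2 | 24 39 0.4 | 28 34 0.8 | 32 36 0.1 | 36 33 -0.5 | 40 39 0.6 | 44 36 1.5 | 48 37 0.3 | 52 38 -0.5 | 56 34 1.0 | 60 26 -0.3 | 
plate 643 ((520.593505859375, 63.24565887451172), (78
[... 372 characters left out ...]
z -11.883857019999196 rms 0.0010295923045104708
rect ((-6.7834625244140625, -1.8698883056640625), (163.80142211914062, 138.65196228027344), 89.74749755859375) ctr [ 0.5704 -0.1906  0.0636]
-72 16 1.2 | -68 53 3.1 | -64 28 7.1 | -60 10 6.9 | -56 8 0.7 | -52 24 -0.1 | -48 22 -0.3 | -44 23 0.0 | -40 20 0.4 | -36 23 0.7 | -32 21 -0.0 | -28 24 0.1 | -24 20 -0.4 | -20 23 0.1 | -16 21 0.3 | -12 21 -0.4 | -8 24 0.2 | -4 17 0.3 | 0 22 0.5 | 4 20 0.2 | 8 21 0.3 | 12 18 0.2 | 16 24 0.3 | 20 20 0.3 | 24 17 -0.0 | 28 21 0.1 | 32 21 -0.9 | 36 18 0.3 | 40 21 -0.6 | 44 17 0.1 | 48 23 0.2 | 52 17 0.1 | 56 20 0.0 | 60 11 -0.8 | 
[[ 0.3239 -0.0004  0.9461]
 [-0.9461  0.0017  0.3239]
 [-0.0017 -1.      0.0002]]
```

```bash
cat > plan.py <<'E'
from look import *
from scipy.spatial.transform import Rotation as R
np.set_printoptions(precision=4,suppress=True)
def pose():
    s=readout.read_state();return s['tool_pos'],R.from_rotvec(s['orientation']),s
def down(az):  # tool z horizontal at az (deg), y down
    z=np.array([np.cos(np.radians(az)),np.sin(np.radians(az)),0]);y=np.array([0,0,-1.]);return R.from_matrix(np.c_[np.cross(y,z),y,z])
def seat(n,az):
    x=np.array([np.cos(np.radians(az)),np.sin(np.radians(az)),0]);z=x-n*(x@n);z/=np.linalg.norm(z);y=-n;return R.from_matrix(np.c_[np.cross(y,z),y,z])
def plan(p,Rt,n):
    p0,R0,s=pose();dr=(R0.inv()*Rt).as_rotvec()/n;dp=(np.array(p)-p0)/n
    print('dist',np.linalg.norm(dp)*n,'rot/row',np.degrees(dr))
    for i in range(n):
        Ri=R0*R.from_rotvec(dr*i);print(np.r_[Ri.inv().apply(dp)*100,np.degrees(dr)].round(2).tolist())
E
python3 -c "
from plan import *
plan([.46,.075,.23],down(-12),16)"
```

```text
dist 0.6949798890492647 rot/row [ 0.0011  1.9311 -0.0061]
[-3.26, -0.0, 2.87, 0.0, 1.93, -0.01]
[-3.35, -0.0, 2.76, 0.0, 1.93, -0.01]
[-3.45, -0.0, 2.65, 0.0, 1.93, -0.01]
[-3.53, -0.0, 2.53, 0.0, 1.93, -0.01]
[-3.62, -0.0, 2.41, 0.0, 1.93, -0.01]
[-3.69, -0.0, 2.28, 0.0, 1.93, -0.01]
[-3.77, -0.0, 2.16, 0.0, 1.93, -0.01]
[-3.84, -0.0, 2.03, 0.0, 1.93, -0.01]
[-3.91, -0.01, 1.9, 0.0, 1.93, -0.01]
[-3.97, -0.01, 1.77, 0.0, 1.93, -0.01]
[-4.03, -0.01, 1.63, 0.0, 1.93, -0.01]
[-4.08, -0.01, 1.5, 0.0, 1.93, -0.01]
[-4.13, -0.01, 1.36, 0.0, 1.93, -0.01]
[-4.17, -0.01, 1.22, 0.0, 1.93, -0.01]
[-4.21, -0.01, 1.08, 0.0, 1.93, -0.01]
[-4.24, -0.01, 0.93, 0.0, 1.93, -0.01]
```

```bash
python3 -m creep '[[[0,-3.3,0,2.9,0,1.9,0],[0,-3.35,0,2.75,0,1.9,0],[0,-3.45,0,2.65,0,1.9,0],[0,-3.5,0,2.5,0,1.9,0],[0,-3.6,0,2.4,0,1.9,0],[0,-3.7,0,2.3,0,1.9,0],[0,-3.8,0,2.15,0,1.9,0],[0,-3.85,0,2,0,1.9,0]]]' 20
python3 -c "
from plan import *
plan([.46,.075,.23],down(-12),8)"
```

```text
t: 0.9
tool_pos: [0.3276, -0.2367, 0.2234]
orientation: [-1.226, 1.183, -1.166]
force: [1.7, 0.2, 0.3]
opening: 0.0928
dist 0.3386702544703847 rot/row [ 0.0373  1.8268 -0.069 ]
[-3.82, -0.05, 1.83, 0.04, 1.83, -0.07]
[-3.87, -0.05, 1.71, 0.04, 1.83, -0.07]
[-3.93, -0.06, 1.58, 0.04, 1.83, -0.07]
[-3.97, -0.06, 1.46, 0.04, 1.83, -0.07]
[-4.02, -0.07, 1.33, 0.04, 1.83, -0.07]
[-4.06, -0.07, 1.2, 0.04, 1.83, -0.07]
[-4.09, -0.07, 1.07, 0.04, 1.83, -0.07]
[-4.13, -0.08, 0.94, 0.04, 1.83, -0.07]
```

```bash
python3 -m creep '[[[0,-3.8,0,1.8,0,1.8,0],[0,-3.9,0,1.7,0,1.8,0],[0,-3.95,0,1.6,0,1.8,0],[0,-4,0,1.45,0,1.8,0],[0,-4,0,1.35,0,1.8,0],[0,-4,0,1.2,0,1.8,0],[0,-4,0,1.1,0,1.8,0],[0,-3.4,0,0.9,0,1.8,0]]]'
python3 -c "
from plan import *
c=snap('wrist','w1');print((-c['R'].T@c['t']).round(3),c['R']); print(pose()[0])"
```

```text
t: 1.7
tool_pos: [0.4605, 0.0815, 0.2243]
orientation: [-1.096, 1.375, -1.357]
force: [0.0, -0.4, -0.1]
opening: 0.0928
[0.533 0.064 0.379] [[-0.2144 -0.9767 -0.0081]
 [-0.9401  0.2041  0.2731]
 [-0.2651  0.0662 -0.9619]]
[0.4617 0.0853 0.2242]
```

View pics/w1.png

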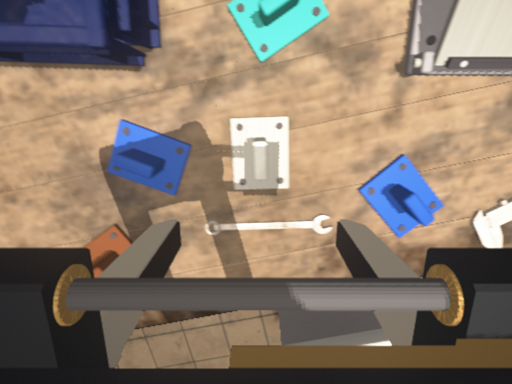

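The wrist view shows the plate at (260,153) with its rib at (260,160), nearly square to the image. The spanner is at (268,227).

```bash
python3 - <<'E'
from fit import *
run('w1',(112,194,224,296),None)
c=dict(np.load('pics/w1.npz'));f=c['frame'];K=c['intrinsics'];Rc=c['R'];o=-Rc.T@c['t']
def ray(uv,z):
    d=Rc.T@np.linalg.solve(K,[*uv,1]);return o+d*(z-o[2])/d[2]
# plate outline by colour: low saturation, in box
hsv=cv2.cvtColor(f,cv2.COLOR_RGB2HSV);m=((hsv[...,1]<45)&(hsv[...,2]>90)).astype(np.uint8)
b=np.zeros_like(m);b[108:198,220:300]=1;m&=b
m=cv2.morphologyEx(m,cv2.MORPH_CLOSE,np.ones((9,9)))
ct=max(cv2.findContours(m,0,1)[0],key=cv2.contourArea)[:,0]
W=np.array([ray(p,.008)[:2]*1000 for p in ct],np.float32);print(cv2.minAreaRect(W))
P=pts(c)
d=c['depth'];b=b.astype(bool)&(d>0)
for lo,hi in((.0,.02),(.05,.06)):
    k=b&(P[...,2]>lo)&(P[...,2]<hi);print(lo,k.sum(),np.median(P[k],0))
k=b&(P[...,2]>.045);q=P[k][:,:2];print(np.degrees(np.arctan2(*np.linalg.eigh(np.cov(q.T))[1][::-1,1])),q.mean(0),np.ptp(P[k],0))
E
```

```text
plate 3907 ((472.27880859375, 75.30256652832031), (69.92210388183594, 89.87896728515625), 79.71600341796875) 0.007645185442274538 [0.4749 0.0747 0.0143]
rib 582 ((472.8353576660156, 75.31417083740234), (15.943941116333008, 42.9508056640625), 79.84484100341797) 0.05303914529056694 [0.4739 0.0751 0.0526]
((473.09185791015625, 77.68473815917969), (69.85965728759766, 89.40961456298828), 79.24018096923828)
0.0 4129 [0.4779 0.0734 0.0072]
0.05 554 [0.473  0.0752 0.0531]
170.35501309363616 [0.4734 0.0752] [0.0439 0.0213 0.0108]
```

```bash
python3 -c "
from plan import *
plan([.4728,.0757,.07],down(-10.2),7)"
```

```text
dist 0.15489697246505435 rot/row [ 0.0466 -0.319  -0.0968]
[0.13, 2.2, 0.2, 0.05, -0.32, -0.1]
[0.12, 2.2, 0.19, 0.05, -0.32, -0.1]
[0.12, 2.2, 0.19, 0.05, -0.32, -0.1]
[0.12, 2.2, 0.19, 0.05, -0.32, -0.1]
[0.12, 2.2, 0.19, 0.05, -0.32, -0.1]
[0.11, 2.2, 0.18, 0.05, -0.32, -0.1]
[0.11, 2.2, 0.18, 0.05, -0.32, -0.1]
```

```bash
python3 -m creep '[[[0,0.12,2.2,0.2,0,-0.3,-0.1],[0,0.12,2.2,0.2,0,-0.3,-0.1],[0,0.12,2.2,0.2,0,-0.3,-0.1],[0,0.12,2.2,0.2,0,-0.3,-0.1],[0,0.12,2.2,0.2,0,-0.3,-0.1],[0,0.12,2.2,0.2,0,-0.3,-0.1],[0,0.12,2.2,0.2,0,-0.3,-0.1],[0,0,0,0,0,0,0]]]'
python3 -c "
from plan import *
plan([.4728,.0757,.027],down(-10.2),5)"
```

```text
t: 2.55
tool_pos: [0.4718, 0.0787, 0.0626]
orientation: [-1.13, 1.341, -1.33]
force: [-0.8, -0.2, 0.1]
opening: 0.0932
dist 0.03571678218192903 rot/row [0.1056 0.0733 0.0142]
[0.05, 0.71, 0.04, 0.11, 0.07, 0.01]
[0.05, 0.71, 0.04, 0.11, 0.07, 0.01]
[0.05, 0.71, 0.03, 0.11, 0.07, 0.01]
[0.05, 0.71, 0.03, 0.11, 0.07, 0.01]
[0.05, 0.71, 0.03, 0.11, 0.07, 0.01]
```

```bash
python3 -m creep '[[[0,0.06,0.7,0.03,0.1,0.1,0],[0,0.06,0.7,0.03,0.1,0.1,0],[0,0.06,0.7,0.03,0.1,0.1,0],[0,0.06,0.7,0.03,0.1,0.1,0],[0,0.06,0.6,0.03,0.1,0.1,0],[0,0,0,0,0,0,0],[0,0,0,0,0,0,0],[0,0,0,0,0,0,0]]]'
python3 -c "
from plan import *
plan([.4728,.0757,.027],down(-10.2),1)"
```

```text
t: 3.35
tool_pos: [0.4747, 0.0754, 0.0294]
orientation: [-1.115, 1.338, -1.344]
force: [0.1, -0.2, 0.5]
opening: 0.0929
dist 0.0030815934508315076 rot/row [-0.2528 -0.2082  0.003 ]
[0.0, 0.24, -0.2, -0.25, -0.21, 0.0]
```

Well placed, so I close with a 40 N grip.

```bash
python3 -m creep '[[[0,0,0.2,-0.15,-0.2,-0.2,0],[0.5,0,0,0,0,0,0],[1,0,0,0,0,0,0],[1,0,0,0,0,0,0],[1,0,0,0,0,0,0],[1,0,0,0,0,0,0],[1,0,0,0,0,0,0],[1,0,0,0,0,0,0]]]' 40
python3 -m creep '[[[1,0,0,0,0,0,0],[1,0,0,0,0,0,0],[1,0,-0.5,0,0,0,0],[1,0,-1,0,0,0,0],[1,0,-2,0,0,0,0],[1,0,-3,0,0,0,0],[1,0,-3,0,0,0,0],[1,0,-3,0,0,0,0]]]'
python3 -c "
from plan import *
print(pose()[0])
c=snap('wrist','w2')"
```

```text
t: 4.15
tool_pos: [0.474, 0.0758, 0.0282]
orientation: [-1.118, 1.337, -1.34]
force: [-0.5, -0.4, 0.1]
opening: 0.0418
t: 4.95
tool_pos: [0.4679, 0.0754, 0.1532]
orientation: [-1.13, 1.347, -1.335]
force: [1.1, -0.2, -3.3]
opening: 0.0155
[0.4679 0.0754 0.1532]
```

View pics/w2.png

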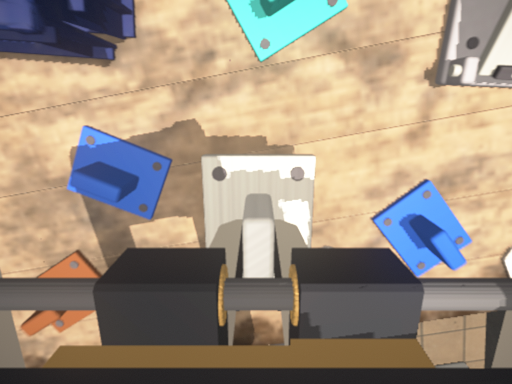

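Grip is good: opening 15.5 mm, and the plate lifted level, with its top face at (205-315, 155-245). The table's corner is at the right. Next I move to a hover in front of the table that shows the ledge.

```bash
python3 -c "
from plan import *
c=dict(np.load('pics/w2.npz'));P=pts(c);p,Ro,s=pose();print('opening',s['opening'],'F',s['force'])
d=c['depth'];b=np.zeros(d.shape,bool);b[140:246,195:325]=1
L=Ro.inv().apply((P.reshape(-1,3)-p)).reshape(P.shape)*1000
k=b&(d>0)&(L[...,1]<35)&(L[...,1]>5);q=L[k];print(len(q),'rect x,z',cv2.minAreaRect(q[:,[0,2]].astype(np.float32)))
A=np.c_[q[:,[0,2]],np.ones(len(q))];co=np.linalg.lstsq(A,q[:,1],rcond=None)[0];print('plane y=ax+bz+c',co,'zmax,x range',np.percentile(q[:,2],[1,99]),np.percentile(q[:,0],[1,99]))
plan([.40,-.15,.23],down(-13),8)"
```

```text
opening 0.015566751400771742 F [4.7351 0.5659 2.0724]
7693 rect x,z ((1.7300262451171875, 10.56144905090332), (70.12657928466797, 60.23985290527344), 0.10437583923339844)
plane y=ax+bz+c [-0.0021  0.0745 29.9186] zmax,x range [-14.5115  40.338 ] [-32.4648  35.9567]
dist 0.24695171852263145 rot/row [0.0254 0.3526 0.0079]
[2.93, -0.88, -0.38, 0.03, 0.35, 0.01]
[2.94, -0.88, -0.36, 0.03, 0.35, 0.01]
[2.94, -0.88, -0.34, 0.03, 0.35, 0.01]
[2.94, -0.88, -0.32, 0.03, 0.35, 0.01]
[2.94, -0.88, -0.31, 0.03, 0.35, 0.01]
[2.94, -0.88, -0.29, 0.03, 0.35, 0.01]
[2.95, -0.88, -0.27, 0.03, 0.35, 0.01]
[2.95, -0.88, -0.25, 0.03, 0.35, 0.01]
```

```bash
cat > held.py <<'E'
from plan import *
def held(tag):
    c=snap('wrist',tag);P=pts(c);p,Ro,s=pose()
    d=c['depth'];L=Ro.inv().apply((P.reshape(-1,3)-p)).reshape(P.shape)*1000
    k=(d>0)&(L[...,1]<45)&(L[...,1]>5)&(abs(L[...,0])<40)&(L[...,2]>24)&(L[...,2]<55);q=L[k]
    for i in range(4):
        A=np.c_[q[:,[0,2]],np.ones(len(q))];co=np.linalg.lstsq(A,q[:,1],rcond=None)[0];r=q[:,1]-A@co;q=q[abs(r)<max(1.,2*r.std())]
    print('n',len(q),'y=ax+bz+c',co,'rms',r.std(),'deg',np.degrees(co[:2]),'zmax',np.percentile(q[:,2],99.5),'x',np.percentile(q[:,0],[.5,99.5]),'rect',cv2.minAreaRect(q[:,[0,2]].astype(np.float32)))
    k=(d>0)&(L[...,1]<0)&(L[...,1]>-40)&(abs(L[...,0])<6.5)&(abs(L[...,2])<40);q=L[k]
    if len(q):print('rib top',len(q),np.median(q,0),np.percentile(q[:,2],[2,98]))
    print('p',p,'F',s['force'],'M',s['wrist_torque'],'open',s['opening'],'t',s['t']);return c
E
python3 -c "
from held import *
held('w3')"
```

```text
n 3139 y=ax+bz+c [-0.002   0.0128 24.363 ] rms 0.5744227750948034 deg [-0.1155  0.7354] zmax 43.25751132617817 x [-33.3283  35.4003] rect ((1.0166397094726562, 33.72352600097656), (69.679443359375, 19.40986442565918), 0.0029386132955551147)
rib top 1893 [  0.1783 -20.8773   8.5724] [-10.959   20.5216]
p [0.4717 0.0757 0.1574] F [ 0.8404  0.2803 -2.4592] M [ 0.0635 -0.0987 -0.0419] open 0.015584294802804531 t 5.05
```

The plate is held square: within about 0.7°, underside 32.5 mm ahead of the TCP, centre at tool x +1 and z −1.5 mm. That is 6 mm higher on the rib than planned, but firm. I move over towards the table.

```bash
python3 -m creep '[[[1,2.9,-0.9,-0.35,0,0.35,0],[1,2.9,-0.9,-0.35,0,0.35,0],[1,2.9,-0.9,-0.35,0,0.35,0],[1,2.9,-0.9,-0.35,0,0.35,0],[1,2.9,-0.9,-0.3,0,0.35,0],[1,2.9,-0.9,-0.3,0,0.35,0],[1,2.9,-0.9,-0.3,0,0.35,0],[1,0,0,0,0,0,0]]]'
python3 -m creep '[[[1,0,0,0,0,0,0],[1,0,0,0,0,0,0],[1,0,0,0,0,0,0],[1,0,0,0,0,0,0],[1,0,0,0,0,0,0],[1,0,0,0,0,0,0],[1,0,0,0,0,0,0],[1,0,0,0,0,0,0]]]'
python3 -c "
from held import *
held('w4')"
```

```text
t: 5.85
tool_pos: [0.4036, -0.1243, 0.2162]
orientation: [-1.105, 1.376, -1.364]
force: [0.0, 0.4, -2.6]
opening: 0.0157
t: 6.65
tool_pos: [0.4028, -0.1207, 0.2125]
orientation: [-1.108, 1.379, -1.357]
force: [0.2, 0.4, -2.8]
opening: 0.0159
n 3167 y=ax+bz+c [-0.002   0.0118 26.3096] rms 0.56103862329976 deg [-0.1125  0.6774] zmax 43.85071147482396 x [-33.5363  35.189 ] rect ((0.8066139221191406, 34.00341033935547), (19.954166412353516, 69.634521484375), 89.95762634277344)
rib top 1874 [  0.056  -18.9763   8.9565] [-10.4807  21.0822]
p [ 0.4028 -0.1208  0.2125] F [-0.2686  0.404  -2.9759] M [ 0.0187 -0.0949  0.0276] open 0.016007899841350533 t 6.7
```

View pics/w4.png

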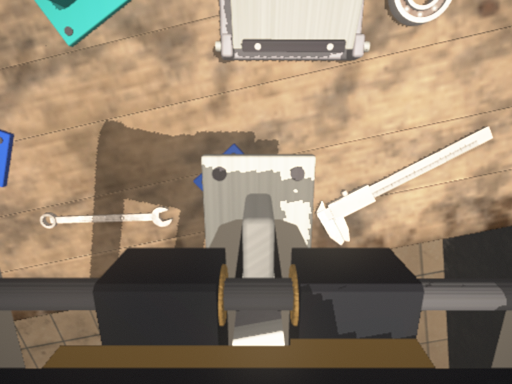

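The table's low end is visible: the ledge is the dark bar at (235-345, 40-58) and the face is above it at (230-360, 0-38). I raise the grip to 60 N, fit the table from this view, and check the plate isn't slipping.

```bash
python3 -m creep '[[[1,0,0,1.5,0,0,0],[1,0,0,1.5,0,0,0],[1,0,0,1.5,0,0,0],[1,0,0,0.5,0,0,0],[1,0,0,0,0,0,0],[1,0,0,0,0,0,0],[1,0,0,0,0,0,0],[1,0,0,0,0,0,0]]]' 60
python3 -c "
from held import *
from fit import run
held('w5')
run('w5',None,(0,140,180,420))"
```

```text
t: 7.5
tool_pos: [0.4519, -0.1317, 0.2119]
orientation: [-1.109, 1.379, -1.357]
force: [0.5, -0.1, -3.0]
opening: 0.0155
n 3223 y=ax+bz+c [-0.0027  0.0098 26.3797] rms 0.5728592629235005 deg [-0.1531  0.5603] zmax 43.84668522775275 x [-33.4692  35.185 ] rect ((0.8369178771972656, 33.949134826660156), (19.96729850769043, 69.52593994140625), 89.91531372070312)
rib top 1864 [  0.0984 -18.9686   8.9975] [-10.4163  21.1087]
p [ 0.452  -0.1317  0.2119] F [ 1.2785  0.0122 -3.0927] M [-0.0266 -0.0636 -0.004 ] open 0.015624906052009684 t 7.55
face 12236 13827 [ 0.5633 -0.1918  0.0612] [-0.4169  0.0928  0.9042] tilt 25.285939304920845 x [ 0.8826 -0.1964  0.4271] az -12.547563663206116 rms 0.0007224405940783203
rect ((-10.937324523925781, -0.32436370849609375), (142.4396514892578, 99.20565032958984), 89.62211608886719) ctr [ 0.5536 -0.19    0.0565]
-56 40 6.6 | -52 284 6.9 | -48 299 6.9 | -44 519 1.6 | -40 306 0.0 | -36 313 0.0 | -32 321 -0.0 | -28 327 -0.0 | -24 333 0.0 | -20 334 -0.1 | -16 356 -0.0 | -12 374 0.1 | -8 369 -0.1 | -4 403 0.0 | 0 395 -0.0 | 4 406 0.1 | 8 430 0.0 | 12 450 -0.0 | 16 440 0.0 | 20 461 0.1 | 24 470 0.0 | 28 487 -0.0 | 32 525 0.1 | 36 291 0.0 |
```

View pics/w5.png

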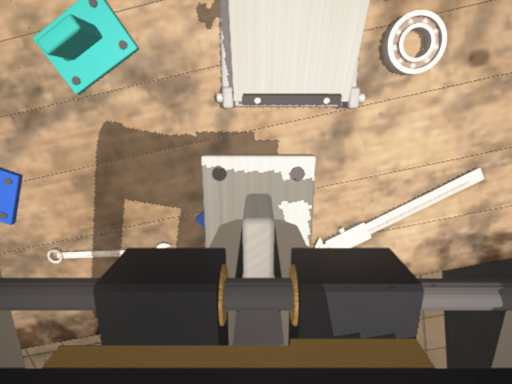

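The ledge is now at (243-357, 93-107) with the face above it, and the held plate is unchanged. Tilt is 25.3°. Next I get the ledge's inner edge and the face's width.

```bash
python3 - <<'E'
from plan import *
c=dict(np.load('pics/w5.npz'));P=pts(c);d=c['depth'];cc=np.array([.5633,-.1918,.0612]);n=np.array([-.4169,.0928,.9042]);x=np.array([.8826,-.1964,.4271]);y=np.cross(n,x)
l=np.stack([(P-cc)@x,(P-cc)@y,(P-cc)@n],-1)*1000;ok=d>0
# inner edge per y strip: uppermost ledge point(h>4) and lowest face point
for a in range(-50,50,10):
    k=ok&(l[...,1]>=a)&(l[...,1]<a+10)&(l[...,0]<0)&(l[...,0]>-65);q=l[k]
    L=q[(q[:,2]>5)&(q[:,2]<9)];F=q[(abs(q[:,2])<1.5)&(q[:,0]>-48)]
    if len(L):print(a,len(L),np.percentile(L[:,0],[2,50,98]),F[:,0].min() if len(F) else None)
q=l[ok&(l[...,2]>5)&(l[...,2]<9)&(l[...,0]<-40)&(l[...,0]>-60)];print('ledge y',np.percentile(q[:,1],[.5,99.5]),cv2.minAreaRect(q[:,:2].astype(np.float32)))
for a in(-40,-20,0,15):
    q=l[ok&(abs(l[...,2])<1.5)&(l[...,0]>a)&(l[...,0]<a+15)];print('face y',a,np.percentile(q[:,1],[.5,99.5]))
E
```

```text
-50 96 [-52.7838 -47.2161 -42.9391] -43.37944045443335
-40 99 [-52.6129 -46.9706 -42.6121] -43.27527225871672
-30 99 [-52.7509 -47.3252 -42.67  ] -43.25269972917928
-20 97 [-52.789  -47.3608 -43.1447] -43.38924718606794
-10 101 [-52.5967 -47.4833 -42.6251] -43.24837269941154
0 88 [-51.6811 -47.1152 -43.1541] -43.760346010413
10 89 [-51.5545 -47.0186 -42.913 ] -43.17415157612616
20 89 [-51.9977 -47.0654 -42.6883] -44.07937143044889
30 89 [-51.5901 -46.9329 -42.6188] -43.488832702293266
40 92 [-51.8095 -47.0118 -42.796 ] -44.051187249888585
ledge y [-49.1695  49.3652] ((-47.72058868408203, -0.283172607421875), (99.6736831665039, 11.031373977661133), 89.75211334228516)
face y -40 [-59.18    58.6913]
face y -20 [-59.0288  58.944 ]
face y 0 [-59.1993  59.0324]
face y 15 [-59.0927  59.2101]
```

```bash
cat > tgt.py <<'E'
from held import *
n=np.array([-.4169,.0928,.9042]);n/=np.linalg.norm(n);x=np.array([.8826,-.1964,.4271]);y=np.cross(n,x);S=np.array([.5633,-.1918,.0612])+.002*x
RT=R.from_matrix(np.c_[-y,-n,x])*R.from_rotvec([np.radians(-.5),0,0])
def tcp(up=0,h=0,side=0): return S+n*(.0344+h)+x*(.0011+up)+y*(.00085+side)
def err():
    p,Ro,s=pose();e=(p-tcp())*1000
    print('err up %.1f side %.1f normal %.1f mm'%(e@x,e@y,e@n),'rot in tool deg',np.degrees((Ro.inv()*RT).as_rotvec()))
    F=s['force'];print('F up,side,normal',np.array([F@x,F@y,F@n]),'M tool',Ro.inv().apply(s['wrist_torque']),'open',s['opening'],'t',s['t'])
E
python3 -c "
from tgt import *
print('IKtarget',tcp(.008,.04));plan(tcp(.008,.04),RT,7)"
```

```text
IKtarget [ 0.5423 -0.1862  0.1332]
dist 0.13161929165511452 rot/row [ 3.6664  0.0243 -0.014 ]
[0.49, 1.1, 1.44, 3.67, 0.02, -0.01]
[0.49, 1.19, 1.37, 3.67, 0.02, -0.01]
[0.48, 1.28, 1.29, 3.67, 0.02, -0.01]
[0.48, 1.36, 1.21, 3.67, 0.02, -0.01]
[0.48, 1.43, 1.12, 3.67, 0.02, -0.01]
[0.48, 1.5, 1.03, 3.67, 0.02, -0.01]
[0.48, 1.56, 0.93, 3.67, 0.02, -0.01]
```

```bash
python3 -m creep '[[[1,0.5,1.1,1.4,3.6,0,0],[1,0.5,1.2,1.35,3.6,0,0],[1,0.5,1.3,1.3,3.6,0,0],[1,0.5,1.35,1.2,3.6,0,0],[1,0.5,1.4,1.1,3.6,0,0],[1,0.5,1.3,1,3.6,0,0],[1,0.3,1.2,0.9,3.6,0,0],[1,0,0,0,0,0,0]]]'
python3 -c "
from tgt import *
err();plan(tcp(.008,.02),RT,4)"
```

```text
t: 8.35
tool_pos: [0.5406, -0.186, 0.1372]
orientation: [-0.801, 0.996, -1.572]
force: [-0.4, -0.1, -4.5]
opening: 0.0156
err up 8.2 side -0.1 normal 44.4 mm rot in tool deg [-0.4746  0.1601 -0.064 ]
F up,side,normal [-2.2723 -0.174  -3.9257] M tool [-0.4984  0.0069  0.0704] open 0.015590258333668124 t 8.35
dist 0.024364230093622156 rot/row [-0.1187  0.04   -0.016 ]
[-0.0, 0.61, -0.0, -0.12, 0.04, -0.02]
[-0.0, 0.61, -0.0, -0.12, 0.04, -0.02]
[-0.0, 0.61, -0.0, -0.12, 0.04, -0.02]
[-0.0, 0.61, -0.0, -0.12, 0.04, -0.02]
```

```bash
python3 -m creep '[[[1,0,0.7,0,-0.1,0,0],[1,0,0.7,0,-0.1,0,0],[1,0,0.7,0,-0.1,0,0],[1,0,0.7,0,-0.1,0,0],[1,0,0.3,0,0,0,0],[1,0,0,0,0,0,0],[1,0,0,0,0,0,0],[1,0,0,0,0,0,0]]]'
python3 -c "
from tgt import *
err();c=held('w6')
P=pts(c);l=np.stack([(P-S)@x,(P-S)@y,(P-S)@n],-1)*1000;ok=c['depth']>0
k=ok&(l[...,0]>62)&(l[...,0]<74)&(abs(l[...,1])<50)&(abs(l[...,2])<15);q=l[k];print('face above plate, normal',len(q),np.median(q[:,2]) if len(q) else None, 'slope',np.polyfit(q[:,1],q[:,2],1) if len(q) else None)
k=ok&(abs(l[...,1])<33)&(l[...,2]>8)&(l[...,2]<45)&(l[...,0]<60)&(l[...,0]>25);q=l[k];print('plate top',np.median(q,0),np.percentile(q,[1,99],axis=0))
"
```

```text
t: 9.15
tool_pos: [0.5547, -0.1884, 0.1086]
orientation: [-0.81, 1.005, -1.566]
force: [-0.8, -0.2, -3.7]
opening: 0.0154
err up 8.9 side 0.6 normal 12.3 mm rot in tool deg [ 0.2002  0.2386 -0.085 ]
F up,side,normal [-2.2171 -0.3389 -3.0427] M tool [-0.4584  0.046   0.0144] open 0.015393549258996442 t 9.15
n 3279 y=ax+bz+c [-0.0009  0.0121 25.9889] rms 0.6149209471737971 deg [-0.0513  0.6931] zmax 43.65959560337728 x [-33.5202  35.2121] rect ((0.8215370178222656, 33.912841796875), (69.78018951416016, 19.783987045288086), 0.028224468231201172)
rib top 1876 [  0.0482 -19.242    8.7682] [-10.5835  20.8362]
p [ 0.5547 -0.1885  0.1087] F [ 0.616   0.4227 -2.226 ] M [ 0.0894  0.4556 -0.0043] open 0.015617116918858052 t 9.2
face above plate, normal 2827 0.14862703510446032 slope [-0.0003  0.1515]
plate top [39.8123 -0.1587 20.0965] [[ 25.4529 -32.2525  15.5404]
 [ 53.4161  32.3004  42.2599]]
```

View pics/w6.png

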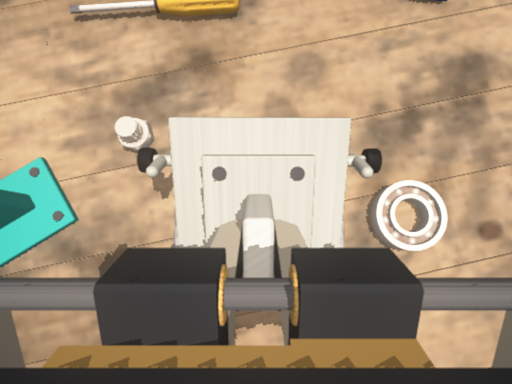

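The plate sits square over the face: its edges run (203-315, 155) and the face spans (170-350, 118), so it is centred. It is 12 mm above the face and 9 mm up-slope of the ledge. I lower it gently.

```bash
python3 -m creep '[[[1,0.05,0.3,0,0.1,0.1,0],[1,0,0.3,0,0,0.1,0],[1,0,0.2,0,0,0,0],[1,0,0.1,0,0,0,0],[1,0,0.1,0,0,0,0],[1,0,0,0,0,0,0],[1,0,0,0,0,0,0],[1,0,0,0,0,0,0]]]'
python3 -c "
from tgt import *
err()"
```

```text
t: 10.0
tool_pos: [0.5592, -0.1902, 0.0994]
orientation: [-0.806, 1.005, -1.57]
force: [1.0, -0.3, -2.8]
opening: 0.0154
err up 9.3 side -0.2 normal 2.1 mm rot in tool deg [ 0.026   0.0117 -0.0613]
F up,side,normal [-0.2466 -0.0555 -2.9624] M tool [-0.444   0.0282  0.0509] open 0.015414578573077872 t 10.0
```

```bash
python3 -m creep '[[[1,0,0,-0.2,0,0,0],[1,0,0,-0.2,0,0,0],[1,0,0,-0.2,0,0,0],[1,0,0.05,-0.1,0,0,0],[1,0,0.05,0,0,0,0],[1,0,0.05,0,0,0,0],[1,0,0.05,0,0,0,0],[1,0,0,0,0,0,0]]]'
python3 -c "
from tgt import *
err()"
```

```text
t: 10.8
tool_pos: [0.5531, -0.1889, 0.0947]
orientation: [-0.806, 1.005, -1.57]
force: [-2.7, 0.6, -0.5]
opening: 0.0159
err up 1.7 side -0.2 normal 0.4 mm rot in tool deg [ 0.0253  0.0188 -0.059 ]
F up,side,normal [-2.6791  0.0329  0.7414] M tool [-0.5703 -0.0053  0.021 ] open 0.015927259049456445 t 10.8
```

```bash
python3 -m creep '[[[1,0,0,-0.1,0,0,0],[1,0,0,-0.1,0,0,0],[1,0,0,-0.1,0,0,0],[1,0,0,-0.1,0,0,0],[1,0,0,-0.1,0,0,0],[1,0,0,-0.1,0,0,0],[1,0,0,-0.1,0,0,0],[1,0,0,-0.1,0,0,0]]]'
python3 -c "
from tgt import *
err()"
```

```text
t: 11.6
tool_pos: [0.5505, -0.1889, 0.0958]
orientation: [-0.798, 0.995, -1.576]
force: [5.6, 0.5, -3.0]
opening: 0.0156
err up -0.2 side -0.8 normal 2.5 mm rot in tool deg [-0.6674  0.0163  0.0381]
F up,side,normal [ 3.5673  1.7038 -4.9504] M tool [0.7037 0.0347 0.1738] open 0.015579141394105517 t 11.6
```

Ledge contact is made: the up-slope force rose by about 5 N, and the hand rode up about 2 mm. Now I press down the normal, with a slight bias into the ledge, and correct the tilt.

```bash
python3 -m creep '[[[1,0,0.1,0,-0.3,0,0],[1,0,0.1,0,-0.3,0,0],[1,0,0.1,0,-0.1,0,0],[1,0,0.1,-0.03,0,0,0],[1,0,0.1,-0.03,0,0,0],[1,0,0.1,-0.03,0,0,0],[1,0,0.1,-0.03,0,0,0],[1,0,0.1,-0.03,0,0,0]]]'
python3 -c "
from tgt import *
err();pose();held('w7')"
```

```text
t: 12.4
tool_pos: [0.5517, -0.1895, 0.0938]
orientation: [-0.811, 1.007, -1.568]
force: [-15.7, 5.3, 16.0]
opening: 0.0157
err up 0.2 side -1.1 normal 0.2 mm rot in tool deg [0.2531 0.1425 0.0198]
F up,side,normal [-8.0758  1.7588 21.469 ] M tool [-0.8365  0.0912  0.4691] open 0.01568684623295015 t 12.4
n 5907 y=ax+bz+c [-0.0006  0.3602 14.6344] rms 2.1344284662133717 deg [-0.0371 20.6359] zmax 54.543920578427326 x [-39.1625  39.1222] rect ((-0.012554168701171875, 39.49993896484375), (30.9971981048584, 79.97492980957031), 89.99971008300781)
rib top 1875 [  0.081  -19.4331   8.7775] [-10.5655  20.8739]
p [ 0.5517 -0.1895  0.0939] F [-14.753    5.188   16.4122] M [0.5923 0.7374 0.1401] open 0.015513424298909893 t 12.45
```

```bash
cat > gap.py <<'E'
from tgt import *
def gap(tag):
    c=dict(np.load('pics/%s.npz'%tag));P=pts(c);l=np.stack([(P-S)@x,(P-S)@y,(P-S)@n],-1)*1000;ok=c['depth']>0
    pl=l[ok&(abs(l[...,1])<33)&(l[...,2]>5)&(l[...,2]<12)&(l[...,0]<52)&(l[...,0]>22)]
    fa=l[ok&(abs(l[...,1])<50)&(abs(l[...,2])<3)&(l[...,0]>50)&(l[...,0]<72)]
    A=np.c_[pl[:,:2],np.ones(len(pl))];co=np.linalg.lstsq(A,pl[:,2],rcond=None)[0]
    print('plate top h',np.median(pl[:,2]),'slope deg up,side',np.degrees(co[:2]),'face h',np.median(fa[:,2]),'face slope',np.degrees(np.polyfit(fa[:,0],fa[:,2],1)[0]))
    e=[]
    for a in range(-30,30,6):
        q=l[ok&(l[...,1]>=a)&(l[...,1]<a+6)&(l[...,2]>4)&(l[...,2]<12)&(l[...,0]>22)&(l[...,0]<60)];e.append(np.percentile(q[:,0],99))
    print('upper edge',np.array(e).round(1),'face end',np.percentile(l[ok&(abs(l[...,2])<2)&(abs(l[...,1])<40)&(l[...,0]<85)][:,0],99.5))
    q=l[ok&(l[...,2]>5)&(l[...,2]<12)&(l[...,0]>25)&(l[...,0]<42)&(abs(l[...,1])<45)];print('plate sides',np.percentile(q[:,1],[.5,99.5]))
E
python3 -c "
from gap import *
gap('w7');gap('w6')"
```

```text
plate top h 8.153919058468095 slope deg up,side [-1.3427  0.0223] face h 0.16183688741065166 face slope 0.10422802449375564
upper edge [45.  44.9 45.  44.9 44.9 44.9 45.  44.9 44.9 44.9] face end 74.45434832187702
plate sides [-35.4944  33.3605]
plate top h nan slope deg up,side [0. 0.] face h 0.15277561127846417 face slope -0.09608575361942256
  return _methods._mean(a, axis=axis, dtype=dtype,
  ret = ret.dtype.type(ret / rcount)
Traceback (most recent call last):
  File "gap.py", line 10, in gap
    q=l[ok&(l[...,1]>=a)&(l[...,1]<a+6)&(l[...,2]>4)&(l[...,2]<12)&(l[...,0]>22)&(l[...,0]<60)];e.append(np.percentile(q[:,0],99))
                                                                                                         ~~~~~~~~~~~~~^^^^^^^^^^^
IndexError: index -1 is out of bounds for axis 0 with size 0
```

```bash
sed -i 's/(l\[...,0\]<52)&(l\[...,0\]>22)/(l[...,0]<42)\&(l[...,0]>26)\&(abs(l[...,1])<30)/' gap.py
python3 -m creep '[[[1,0,0.05,-0.08,-0.2,0,0],[1,0,0.05,-0.08,0,0,0],[1,0,0.05,-0.08,0,0,0],[1,0,0.05,-0.08,0,0,0],[1,0,0.05,-0.08,0,0,0],[1,0,0.05,-0.08,0,0,0],[1,0,0.05,-0.08,0,0,0],[1,0,0.05,-0.08,0,0,0]]]'
python3 -c "
from gap import *
err();snap('wrist','w8');gap('w7');gap('w8');err()"
```

```text
t: 13.25
tool_pos: [0.5517, -0.1895, 0.0938]
orientation: [-0.808, 1.002, -1.57]
force: [-2.1, 2.4, 8.1]
opening: 0.0157
err up 0.1 side -1.1 normal 0.1 mm rot in tool deg [-0.0658  0.177   0.0349]
F up,side,normal [1.159  1.8516 8.4317] M tool [0.1091 0.0502 0.5176] open 0.015650204260242523 t 13.25
plate top h 8.247488679561293 slope deg up,side [-0.5226  0.0197] face h 0.16183688741065166 face slope 0.10422802449375564
upper edge [45.  44.9 45.  44.9 44.9 44.9 45.  44.9 44.9 44.9] face end 74.45434832187702
plate sides [-35.4944  33.3605]
plate top h 8.286359387301333 slope deg up,side [-0.0254  0.0238] face h 0.18110944287451372 face slope -0.08924743938906274
upper edge [44.9 45.  45.  45.  44.9 44.8 44.9 44.8 45.  44.9] face end 74.57766478574348
plate sides [-35.4372  33.4725]
err up 0.0 side -1.1 normal 0.1 mm rot in tool deg [-0.0668  0.1736  0.0329]
F up,side,normal [0.4331 1.6668 8.5375] M tool [0.124  0.0698 0.4996] open 0.015815668735949785 t 13.3
```

Flush: the slopes are 0.0° and the upper edge is at 45 mm along its whole length. I raise the push towards 15 N.

```bash
python3 -m creep '[[[1,-0.02,0.07,-0.1,0,0,0],[1,-0.02,0.07,-0.1,0,0,0],[1,-0.02,0.07,-0.1,0,0,0],[1,-0.02,0.07,-0.1,0,0,0],[1,-0.02,0.07,-0.1,0,0,0],[1,-0.02,0.07,-0.1,0,0,0],[1,-0.02,0.07,-0.1,0,0,0],[1,-0.02,0.07,-0.1,0,0,0]]]'
python3 -c "
from gap import *
err();snap('wrist','w9');gap('w9');err()"
```

```text
t: 14.1
tool_pos: [0.5517, -0.1895, 0.0937]
orientation: [-0.802, 0.991, -1.576]
force: [-4.0, 2.2, 10.3]
opening: 0.0159
err up 0.0 side -1.1 normal 0.1 mm rot in tool deg [-0.692   0.2192  0.1711]
F up,side,normal [ 0.4682  1.2588 11.1542] M tool [-0.6169  0.0818  0.5941] open 0.01589486279169265 t 14.1
plate top h 8.31542537381049 slope deg up,side [-0.0917 -0.0895] face h 0.16570543481616673 face slope -0.029223247244886435
upper edge [45.  45.  44.9 44.8 45.  44.8 44.8 44.8 44.8 44.9] face end 74.81920780476361
plate sides [-35.5858  33.2953]
err up 0.0 side -1.1 normal 0.1 mm rot in tool deg [-0.6957  0.2172  0.1717]
F up,side,normal [ 0.8653  0.4572 12.3917] M tool [-0.6637  0.0719  0.5405] open 0.015689135790952137 t 14.15
```

```bash
python3 -m creep '[[[1,-0.02,0.08,-0.1,-0.1,0,0],[1,-0.02,0.08,-0.1,-0.1,0,0],[1,-0.02,0.08,-0.1,-0.1,0,0],[1,-0.02,0.08,-0.1,-0.1,0,0],[1,-0.02,0.08,-0.1,-0.1,0,0],[1,-0.02,0.08,-0.1,-0.1,0,0],[1,-0.02,0.08,-0.1,-0.1,0,0],[1,-0.02,0.08,-0.1,-0.1,0,0]]]'
python3 -c "
from gap import *
err();snap('wrist','w10');gap('w10');err();snap('top','t10');err();snap('top','t11');err()"
```

```text
t: 14.95
tool_pos: [0.5517, -0.1894, 0.0937]
orientation: [-0.807, 0.994, -1.576]
force: [-6.9, 2.1, 12.6]
opening: 0.016
err up 0.1 side -1.0 normal 0.1 mm rot in tool deg [-0.4189  0.2421  0.2772]
F up,side,normal [-1.096   0.5203 14.4707] M tool [-0.4342  0.1209  0.6944] open 0.01602858518511365 t 14.95
plate top h 8.27606127174656 slope deg up,side [-0.0246 -0.1602] face h 0.18403372046145178 face slope -0.008554980493145311
upper edge [45.1 45.1 45.  44.9 44.9 44.9 44.9 44.9 44.9 44.9] face end 74.74950890510168
plate sides [-35.6026  33.3326]
err up 0.0 side -1.1 normal 0.1 mm rot in tool deg [-0.4162  0.2412  0.2794]
F up,side,normal [-1.7145  0.8634 13.625 ] M tool [-0.4601  0.0659  0.6444] open 0.015609644143367483 t 15.0
err up 0.0 side -1.1 normal 0.1 mm rot in tool deg [-0.4153  0.2395  0.2788]
F up,side,normal [-1.3221  0.2951 13.9313] M tool [-0.4643  0.1184  0.7249] open 0.01569211987363861 t 15.05
err up 0.0 side -1.1 normal 0.1 mm rot in tool deg [-0.4199  0.2375  0.2794]
F up,side,normal [-0.839  -0.4649 13.1057] M tool [-0.4683  0.1318  0.6522] open 0.015426854354135917 t 15.1
```

Steady at about 14 N at the wrist, which is about 16 N contact once the held weight is added. I do one more hold call, trimming the small roll and yaw creep and pressing a little more into the ledge.

```bash
python3 -m creep '[[[1,0,0.08,-0.13,-0.1,0.1,0.15],[1,0,0.08,-0.13,-0.1,0.1,0.15],[1,0,0.08,-0.13,-0.1,0.1,0.15],[1,0,0.08,-0.13,-0.1,0.1,0.15],[1,0,0.08,-0.13,-0.1,0.1,0.15],[1,0,0.08,-0.13,-0.1,0.1,0.15],[1,0,0.08,-0.13,-0.1,0.1,0.15],[1,0,0.08,-0.13,-0.1,0.1,0.15]]]'
python3 -c "
from gap import *
err();snap('wrist','w11');gap('w11');err();snap('scene','s11');snap('top','t12');err()
a=cv2.imread('pics/s11.png')[110:230,200:360];cv2.imwrite('pics/s11c.png',cv2.resize(a,None,fx=4,fy=4,interpolation=cv2.INTER_CUBIC))"
```

```text
t: 15.9
tool_pos: [0.5515, -0.1899, 0.094]
orientation: [-0.788, 1.006, -1.564]
force: [-4.1, 3.7, 12.0]
opening: 0.0158
err up 0.1 side -1.6 normal 0.4 mm rot in tool deg [-0.4357 -0.3113 -0.8479]
F up,side,normal [ 0.7342  2.7404 12.8975] M tool [-0.2497 -0.133   0.1263] open 0.015802205380658935 t 15.9
plate top h 8.607284317438792 slope deg up,side [-0.2484  0.6871] face h 0.18180957621198418 face slope -0.030101490006408736
upper edge [45.  44.9 45.  44.9 44.9 45.  44.9 45.  45.1 45. ] face end 74.73134136103846
plate sides [-35.8255  33.1584]
err up 0.1 side -1.6 normal 0.4 mm rot in tool deg [-0.4349 -0.3148 -0.856 ]
F up,side,normal [-0.5884  3.4574 12.8768] M tool [-0.2586 -0.1906  0.1798] open 0.015395627353587998 t 15.95
err up 0.0 side -1.6 normal 0.4 mm rot in tool deg [-0.4296 -0.3176 -0.8473]
F up,side,normal [-0.2564  3.0627 11.4728] M tool [-0.2484 -0.1691  0.1958] open 0.01562422792614992 t 16.05
```

View pics/s11c.png

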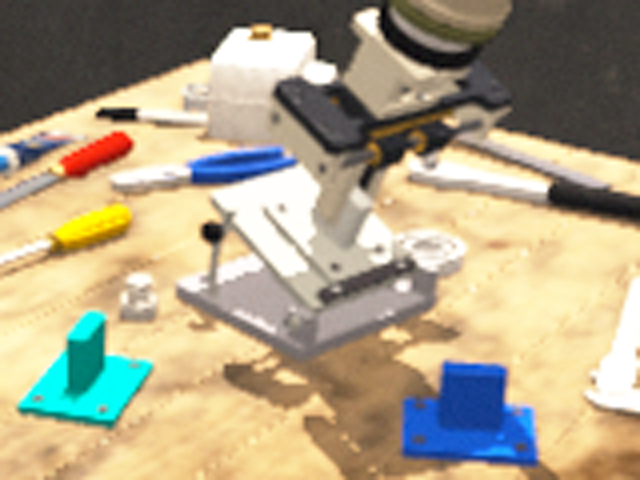

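The scene crop shows the plate on the slope at the ledge, held, with the bystanders in place. My roll trim overshot: the plate is 0.7° off sideways, so one side has lifted. I roll it back.

```bash
python3 -m creep '[[[1,-0.05,0.08,-0.1,-0.1,-0.05,-0.2],[1,-0.05,0.08,-0.1,-0.1,-0.05,-0.2],[1,-0.05,0.08,-0.1,-0.1,-0.05,-0.2],[1,-0.05,0.08,-0.1,-0.1,-0.05,-0.15],[1,-0.05,0.08,-0.1,-0.1,-0.05,0],[1,-0.03,0.08,-0.1,-0.05,0,0],[1,-0.03,0.08,-0.1,-0.05,0,0],[1,-0.03,0.08,-0.1,-0.05,0,0]]]'
python3 -c "
from gap import *
err();snap('wrist','w12');gap('w12');err()"
```

```text
t: 16.85
tool_pos: [0.5517, -0.1895, 0.0937]
orientation: [-0.805, 0.997, -1.576]
force: [-7.3, 1.8, 12.2]
opening: 0.0155
err up 0.1 side -1.1 normal 0.0 mm rot in tool deg [-0.3668  0.103   0.2328]
F up,side,normal [-1.5536  0.1457 14.2357] M tool [-0.4192  0.0754  0.5461] open 0.015545864919972101 t 16.85
plate top h 8.250901779592573 slope deg up,side [ 0.0091 -0.0761] face h 0.17485646387521112 face slope 0.03219650262114196
upper edge [45.  45.  45.  45.  45.  44.9 45.  45.  45.  44.9] face end 74.7193332057948
plate sides [-35.6134  33.1963]
err up 0.1 side -1.1 normal 0.0 mm rot in tool deg [-0.3687  0.1035  0.2335]
F up,side,normal [-1.4709 -0.3623 13.9093] M tool [-0.3861  0.0849  0.5786] open 0.015546392246979575 t 16.9
```

Flush again at 14 N. One last steady hold, with a bit more bias into the ledge.

```bash
python3 -m creep '[[[1,-0.02,0.08,-0.15,-0.05,0,0],[1,-0.02,0.08,-0.15,-0.05,0,0],[1,-0.02,0.08,-0.15,-0.05,0,0],[1,-0.02,0.08,-0.15,-0.05,0,0],[1,-0.02,0.08,-0.15,-0.05,0,0],[1,-0.02,0.08,-0.15,-0.05,0,0],[1,-0.02,0.08,-0.15,-0.05,0,0],[1,-0.02,0.08,-0.15,-0.05,0,0]]]'
python3 -c "
from gap import *
err();snap('wrist','w13');gap('w13');err()
a=np.load('pics/top0.npz')['frame'];b=snap('top','t13')['frame'];err()
for nm,(u,v,w,h) in dict(spanner=(190,230,62,25),bearing=(345,182,28,28),fitting=(280,143,16,16)).items():
    print(nm,np.abs(a[v:v+h,u:u+w].astype(int)-b[v:v+h,u:u+w]).mean())"
```

```text
t: 17.7
tool_pos: [0.5514, -0.1893, 0.0939]
orientation: [-0.8, 0.988, -1.582]
force: [-3.0, 2.0, 10.5]
opening: 0.0154
err up -0.1 side -1.0 normal 0.3 mm rot in tool deg [-0.958   0.0997  0.3679]
F up,side,normal [ 1.4262  1.3389 10.9585] M tool [-0.3474  0.1171  0.6174] open 0.015428194915312636 t 17.7
plate top h 8.733920160590037 slope deg up,side [ 0.5364 -0.2156] face h 0.1927382656076436 face slope -0.01803757950352906
upper edge [45.  45.  45.  45.  45.  45.  45.  45.  45.  44.9] face end 74.90570988993242
plate sides [-35.614  33.339]
err up -0.1 side -1.0 normal 0.3 mm rot in tool deg [-0.967   0.0995  0.3717]
F up,side,normal [ 1.72    1.3858 10.8385] M tool [-0.3437  0.0792  0.6672] open 0.01569294752783035 t 17.75
err up -0.1 side -1.0 normal 0.3 mm rot in tool deg [-0.9582  0.0995  0.3703]
F up,side,normal [1.9176 1.2526 9.9603] M tool [-0.371   0.1149  0.6722] open 0.015481497717930042 t 17.8
spanner 10.032688172043011
bearing 21.617346938775512
fitting 2.1614583333333335
```

The stronger ledge push pitched the plate up 0.5°. I go back to the earlier bias and pitch it down again.

```bash
python3 -m creep '[[[1,-0.02,0.09,-0.08,-0.25,0,0.05],[1,-0.02,0.09,-0.08,-0.25,0,0.05],[1,-0.02,0.09,-0.08,-0.2,0,0],[1,-0.02,0.085,-0.08,-0.15,0,0],[1,-0.02,0.085,-0.09,-0.1,0,0],[1,-0.02,0.085,-0.09,-0.1,0,0],[1,-0.02,0.085,-0.09,-0.1,0,0],[1,-0.02,0.085,-0.09,-0.1,0,0]]]'
python3 -c "
from gap import *
err();c=snap('wrist','w14');gap('w14');err()
P=pts(c);k=(c['depth']>0)&(P[...,2]>.008)&(P[...,2]<.03)&(np.hypot(P[...,0]-.55,P[...,1]+.31)<.07)
print('bearing',cv2.minEnclosingCircle((P[k][:,:2]*1000).astype(np.float32)))
P=pts(dict(np.load('pics/top0.npz')));k=(P[...,2]>.009)&(P[...,2]<.03)&(np.hypot(P[...,0]-.55,P[...,1]+.31)<.07);print(cv2.minEnclosingCircle((P[k][:,:2]*1000).astype(np.float32)))"
```

```text
t: 18.6
tool_pos: [0.5517, -0.1895, 0.0938]
orientation: [-0.81, 1.0, -1.576]
force: [-9.2, 2.6, 13.2]
opening: 0.0153
err up 0.1 side -1.1 normal 0.1 mm rot in tool deg [-0.0966  0.1153  0.3661]
F up,side,normal [-2.9629  0.5355 16.0523] M tool [-0.208   0.0468  0.6945] open 0.015319863799900212 t 18.6
plate top h 8.280216334410667 slope deg up,side [-0.0171 -0.1846] face h 0.17396062748572927 face slope -0.0367729936073349
upper edge [45.1 45.  45.  45.  45.  45.  45.  44.9 45.  45. ] face end 74.61833862942912
plate sides [-35.6483  33.246 ]
err up 0.1 side -1.1 normal 0.1 mm rot in tool deg [-0.0926  0.1213  0.3691]
F up,side,normal [-2.8353  1.4811 15.8049] M tool [-0.2673  0.0302  0.6857] open 0.015328664947632737 t 18.65
bearing ((541.4539184570312, -307.30145263671875), 50.549808502197266)
((550.9407958984375, -300.7266540527344), 61.611331939697266)
```

```bash
python3 -m creep '[[[1,-0.02,0.08,-0.09,-0.08,0,0.05],[1,-0.02,0.08,-0.09,-0.08,0,0.05],[1,-0.02,0.08,-0.09,-0.08,0,0.05],[1,-0.02,0.08,-0.09,-0.08,0,0.05],[1,-0.02,0.08,-0.1,-0.07,0,0.03],[1,-0.02,0.08,-0.1,-0.07,0,0.03],[1,-0.02,0.08,-0.1,-0.07,0,0.03],[1,-0.02,0.08,-0.1,-0.07,0,0.03]]]'
python3 -c "
from gap import *
err();c=snap('wrist','w15');gap('w15');err();snap('top','t15');err()"
```

```text
t: 19.45
tool_pos: [0.5517, -0.1896, 0.0937]
orientation: [-0.809, 1.001, -1.572]
force: [-7.8, 2.9, 12.3]
opening: 0.0155
err up 0.1 side -1.2 normal 0.0 mm rot in tool deg [-0.0565  0.1573  0.1689]
F up,side,normal [-2.2387  1.1083 14.6294] M tool [-0.0532  0.0659  0.5438] open 0.015536348346128872 t 19.45
plate top h 8.27307579303389 slope deg up,side [-0.2171 -0.128 ] face h 0.17959347027331501 face slope -0.03071320383863753
upper edge [45.1 45.1 45.1 45.  45.  45.1 45.1 44.9 45.1 45. ] face end 74.59672795602755
plate sides [-35.5721  33.2162]
err up 0.1 side -1.2 normal 0.1 mm rot in tool deg [-0.0569  0.1509  0.1685]
F up,side,normal [-1.5461  0.7258 13.3795] M tool [-0.0341  0.0311  0.6247] open 0.01573929817949607 t 19.5
err up 0.1 side -1.2 normal 0.0 mm rot in tool deg [-0.0532  0.1534  0.1659]
F up,side,normal [-1.9112  1.0329 14.5416] M tool [-0.0684  0.0426  0.5382] open 0.01547941041673129 t 19.55
```

```bash
python3 -c "
from plant import robot
print(robot.close_job())"
```

```text
the job is handed in; nothing more can be done
None
```

I laid the plate on the 25.3° face with its lower edge against the ledge, and handed the job in at about 19.6 s with the gripper still holding and pressing it.

**Last checks:**
- **Flush:** the plate's top is 8.1 mm above the face, against the 8 mm plate thickness. Its slope relative to the face is about 0.2° up the slope and 0.1° sideways, which is close to the measuring noise.
- **Ledge and centring:** the upper edge measured 44.9–45.1 mm along its whole length, where 45 is seated, so the lower edge is square against the ledge. The plate is about 1 mm off the middle of the table's width.
- **Push:** the wrist read a steady 13.4–14.6 N along the normal. With the plate's weight added, the push on the table is about 16 N.

**What did not go to plan:**
- **Rib height:** I gripped the rib about 6–8 mm higher than planned because the fingers had not quite closed when the lift began. The plate did not slip in later checks.
- **Lifted twice:** during the pressing, two of my adjustments briefly tipped the plate by 0.5–0.7°. I corrected both before handing in.
- **Ledge force:** the final push into the ledge is only a very light one. The force along the slope was not clearly above friction, so the evidence for ledge contact is the measured position.
- **Bystanders:** the scene view taken while pressing shows the bearing and hose fitting in place. The spanner was last seen undisturbed before placing, and the arm did not work near it after that. My numeric check of the three was not usable for the spanner and bearing, probably because of shadows and the arm in view; only the fitting came out clearly unchanged.

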